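Stand the fallen recipe-card stand up against the serving riser

TASK

The barista's recipe-card stand has been knocked onto its back. Push on its foot plate to tip it back upright, then push its foot along the counter until its back is flush and square against the front of the wooden riser; only push it, never lift it off the counter, and leave the cups, jars and tools around it where they are.

Things in the scene. Friction and masses are not known exactly. Their poses are not given: they have to be found in the camera images.
- card_stand: L-shaped card stand, 0.3 to 0.55 kg: wooden foot plate and thin black panel, both 150 mm wide, square to each other. Starts on its back. Origin: middle of the outer heel edge (panel's back meets foot's underside), on the counter lying or standing. x: along the panel to its top edge (level, towards the riser at first; up when standing). y: along the heel. z: along the foot to its free edge (up at first)
- foot_edge (a point): middle of the foot's free edge, on the face next to the card. The foot is 80 mm deep, 16 mm thick; at the start it stands on edge, 80 mm high, at the stand's robot end. Pushed near this edge towards the robot, the stand pivots on its heel and past about 30 degrees falls onto its foot. Then this edge faces the robot, 16 mm high: push there to slide the stand; pushed high on the panel it rocks back
- panel_top (a point): middle of the panel's top edge, on its back, 96 mm from the heel. The panel is 6 mm thick, with a white picture card on its front; at the start it lies flat on the counter, card up, pointing to the riser
- riser: fixed wooden riser, a low step across the far side, 600 mm long, 100 mm deep, 40 mm high; four fixed 55 mm tall cups on it, 155 mm or more from its middle, set back 30 mm from its front. Origin: middle of its front face, at counter height (z = 0). x: level, into the riser, away from the robot; y: along the face; z: up
- milk_jug: bystander, to be left alone: round steel milk jug with a handle, 76 mm across, 100 mm tall; origin at the centre of its underside
- bean_jar: bystander, to be left alone: closed amber glass jar, 72 mm across, 110 mm tall; origin at the centre of its underside
- espresso_cup: bystander, to be left alone: white cup with a handle, 62 mm across, 55 mm tall; origin at the centre of its underside
- tamper: bystander, to be left alone: dark steel coffee tamper standing on its flat disc, 58 mm across, 92 mm tall; origin at the centre of its underside
- tumbler: bystander, to be left alone: open glass tumbler, 72 mm across, 90 mm tall; origin at the centre of its underside
- cocoa_tin: bystander, to be left alone: plain aluminium tin, 64 mm across, 85 mm tall; origin at the centre of its underside
- portafilter: bystander, to be left alone: round steel filter holder, 68 mm across and 30 mm tall, with a black handle that reaches 168 mm along its own -x; origin at the centre of its underside
There are look-alikes about, which are no part of the job. Leave any green or pink look-alike of the card_stand alone.

How it is judged:
By the outcome, as a careful person would: the job done as asked, in the order asked, and still so for the second after the job is handed in, with the robot touching nothing.
It also fails if it takes over 45 s, if anything falls off the work surface, if the arm or the gripper's body presses on something with over 40 N, if the wrist force passes 120 N, or if a joint passes its speed limit or range.

ROBOT

A 7-joint arm with a two-finger parallel gripper is mounted at the origin on the work surface. World frame = base frame: x ahead of the robot, y to its left, z up, the work surface at z = 0. Lengths are in mm, angles in rad, forces in N, time in s.
With the tool pointing down it reaches from about 425 to 925 mm from the base axis. Payload 6.8 kg.
Tool frame: the origin (TCP) lies on the centre line of the jaws, within the pads' length; the fingertips stand 22 mm ahead of it and the grasp point (between the pads) lies 3 mm ahead of it; z points along the fingers, y is the direction in which the jaws open and shut (so a half turn about z gives the same grasp; the last joint's range is limited). The gripper opens to 88 mm and grips with 3 to 60 N. Pads are 20 mm wide; open, the fingers measure 115 mm over their backs; the gripper's body (75 mm by 178 mm) begins 61 mm behind the grasp point.
Start: joints at [1.102, 0.477, 0.022, 1.555, -0.011, 1.109, -0.083], TCP at [238.3, -631.554, 244.664] pointing down, gripper open.
Joint ranges: [-2.96, 2.96], [-0.34, 2.1], [-1.41, 1.46], [0.24, 2.44], [-1.37, 4.51], [0.17, 1.92], [-2.96, 2.96]. Speed limits (rad/s): [2.39, 2.39, 3.14, 3.14, 3.14, 3.14, 3.14].

INTERFACE

Orientations are given as a rotation vector (axis times angle).
In Python, from rig import get_state, snapshot, camera_params, close_job, spot_in, regions_of gives the robot as it stands. The module is installed in compiled form; this text tells all that it offers.
- The arm moves only by the shell command python3 -m jog 'ROWS' [FORCE]. ROWS is JSON, a list of rows, each a list of 3 entries, a list of its own where there are three numbers: the shift along the tool's x, y, z in m, then the turn, a rotation vector about the tool's x, y, z in rad, then the gripper's target within -1 to 1 (fully open at 1, half-way at 0, shut at -1). A call has exactly 5 rows; each row shifts and turns the commanded pose from where the row before left it, along the tool's axes as they then stand; what a row does not reach is not made up. A row lasts 1/8 s, in which the tool goes at most 62.5 mm and 10.7 degrees, less where a joint would pass 70% of its speed; a pose out of reach is approached as far as the arm can. A call with a gripper value outside its range is refused whole. The fingers move at their own pace and stop on an object; FORCE is the grip in N (left out, the last holds). Time passes only in rows, so rows that do not move let the fingers close, or fill a call up. It gives the time, the measured TCP pose, the force and the opening at its end, in the units of the state.
- get_state(): the state, without advancing time (a new reading comes with each control period).
- snapshot(name): name is "scene" or "top"; returns (picture, depth): 400x640x3 uint8, red, green, blue; 400x640 float32, mm along the optical axis (not along the pixel's ray), 0 where there is no reading.
- camera_params(name): a dict with "fx", "fy", "cx", "cy" (pixels), "dist" ([k1, k2, p1, p2, k3] as OpenCV has them; the pictures are not rectified), "rvec" (rotation vector, rad) and "tvec" (3), from world to camera coordinates, as OpenCV has them. Camera axes: x right, y down, z forward; pixel columns grow to the right and rows downward; lengths in mm; the calibration is good to about 2 mm. A picture is of the moment at which its call begins. camera_params takes no time and is no camera call.
- close_job(): hands the job in, once; it reports no verdict.
Trained networks look in the newest picture that a camera, given by its name, has taken for a name from the list of things; names that differ only in an ending like _2 or _b are one class to them, and where a whole thing is asked for, a point or a joint stands for the part that bears it (a point fixed in the world has none). Each returns a list of dicts, best first, with "p" (0 to 1); they miss things now and then, are a little off and sometimes report something else, mostly with a low value. They report only what shows in the picture. A call takes as long as a camera call. They do not tell look-alikes from the thing itself.
- spot_in(camera, thing): "location" ([x, y, z] in mm, in the coordinates of the camera as it stood for that picture, good to about 4 mm: the middle of the surface that is visible of it).
- regions_of(camera, thing): "pixels" (400x640 bool, what is visible of it).
The state is a dict: "t": time; "qpos": joint angles; "joint_vel": joint speeds; "effort": joint torques, N m; "ee_pos": TCP position; "eef_rot": TCP orientation; "force": force on the tool from outside, world axes, zero at the start; "torque": the same for the moment, N m; "opening": opening from 0.0 (shut) to 1.0 (fully open).
Only numpy, scipy, OpenCV 4.12 (cv2) and the standard library are available. Lean on these libraries where they do the work, as an engineer would, in place of code of your own. Each camera call takes 0.05 s, during which the arm holds its last target. There are 200 camera calls.

## Working session

There is one attempt and no reset: what is moved stays moved. The work goes in short steps, Python scripts to look and compute and a shell command to move; the robot and the scene stay as the last step left them, time stands still between calls to the robot, and variables do not carry over. Pictures are saved under pics/ and viewed, about 8 in all and at most 12, crops included, and the job is handed in when it is done.

```bash
mkdir -p pics; cat > h.py <<'E'
import numpy as np, cv2
from rig import *
from scipy.spatial.transform import Rotation as R
def look(n,f=None):
    im,d=snapshot(n)
    if f: cv2.imwrite('pics/'+f,cv2.cvtColor(im,cv2.COLOR_RGB2BGR))
    return im,d
def cam(n):
    c=camera_params(n); K=np.array([[c['fx'],0,c['cx']],[0,c['fy'],c['cy']],[0,0,1.]])
    return K,np.array(c['dist'],float),cv2.Rodrigues(np.array(c['rvec'],float))[0],np.array(c['tvec'],float).ravel()
def world_map(n,d):
    K,D,Rm,t=cam(n); v,u=np.mgrid[0:400,0:640]
    p=cv2.undistortPoints(np.stack([u,v],-1).reshape(-1,1,2).astype(float),K,D).reshape(400,640,2)
    P=np.dstack([p[...,0]*d,p[...,1]*d,d]); return (P-t)@Rm
def c2w(n,p):
    K,D,Rm,t=cam(n); return (np.array(p)-t)@Rm
E
python3 - <<'E'
from h import *
for n in('scene','top'):
    im,d=look(n,n+'0.png'); K,D,Rm,t=cam(n); print(n,K[0,0],(-t@Rm).round(), Rm[2].round(2))
    np.save(n+'0.npy',world_map(n,d))
    for th in('card_stand','riser','milk_jug','bean_jar','espresso_cup','tamper','tumbler','cocoa_tin','portafilter'):
        print(th,[(c2w(n,s['location']).round().tolist(),round(s['p'],2)) for s in spot_in(n,th)])
s=get_state();print(s['ee_pos'],s['eef_rot'],s['force'],R.from_rotvec(s['eef_rot']).as_matrix().round(2),s['t'])
E
```

```text
scene 399.7405854904294 [1221.  255.  973.] [-0.61 -0.14 -0.78]
card_stand [([611.0, 57.0, 9.0], 0.84), ([321.0, 378.0, 10.0], 0.8), ([329.0, 126.0, 10.0], 0.79), ([364.0, -97.0, 4.0], 0.69)]
riser [([495.0, -225.0, 69.0], 0.21)]
milk_jug [([575.0, 244.0, 67.0], 0.73), ([611.0, 59.0, 6.0], 0.34)]
bean_jar [([713.0, 243.0, 94.0], 0.71), ([607.0, 405.0, 29.0], 0.21)]
espresso_cup [([472.0, 231.0, 43.0], 0.76)]
tamper [([588.0, -218.0, 25.0], 0.79)]
tumbler [([685.0, -219.0, 55.0], 0.85)]
cocoa_tin [([493.0, -225.0, 72.0], 0.56)]
portafilter [([611.0, 406.0, 27.0], 0.82)]
top 402.3067450550662 [ 398.   99. 1305.] [ 0.11 -0.01 -0.99]
card_stand [([325.0, 385.0, 7.0], 0.97), ([333.0, 120.0, 4.0], 0.88), ([629.0, 62.0, 2.0], 0.84), ([353.0, -104.0, 3.0], 0.71)]
riser [([785.0, 11.0, 42.0], 0.61)]
milk_jug [([589.0, 247.0, 26.0], 0.74)]
bean_jar [([680.0, 239.0, 106.0], 0.66), ([626.0, 58.0, -0.0], 0.62), ([472.0, -229.0, 80.0], 0.45)]
espresso_cup [([476.0, 236.0, 4.0], 0.74)]
tamper [([577.0, -218.0, 26.0], 0.77)]
tumbler [([691.0, -228.0, 48.0], 0.94), ([602.0, 404.0, 27.0], 0.73)]
cocoa_tin [([472.0, -226.0, 82.0], 0.79)]
portafilter [([602.0, 405.0, 25.0], 0.91)]
[ 238.30482815 -631.56713968  244.68433398] [3.09054469e+00 5.63670513e-01 3.95082898e-06] [-0.19715201 -0.33362461 -0.15022972] [[ 0.94  0.35  0.  ]
 [ 0.35 -0.94 -0.  ]
 [-0.    0.   -1.  ]] 1.0
```

View pics/scene0.png

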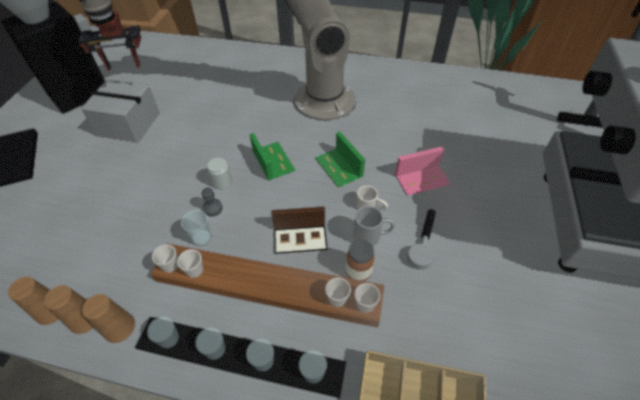

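View pics/top0.png

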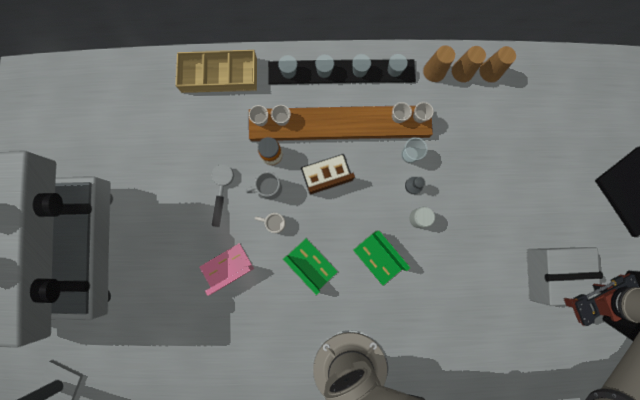

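The scene shows four L-shaped stands:
- Wooden foot, black panel and white card: scene (300,230), top (328,173).
- Green: scene (272,155) and (342,160).
- Pink: scene (422,170).

The wooden one fits the description, because it lies on its back near the riser with its card up. Next I'll measure it and the riser, and confirm in a crop.

```bash
python3 - <<'E'
from h import *
for n in('top','scene'):
    im=cv2.imread(f'pics/{n}0.png'); W=np.load(n+'0.npy')
    X,Y,Z=W[...,0],W[...,1],W[...,2]
    # stand: anything near
    near=(np.hypot(X-625,Y-60)<115)
    hsv=cv2.cvtColor(im,cv2.COLOR_BGR2HSV)
    foot=near&(Z>30)&(Z<100)&(X<700)
    P=W[foot]; print(n,'foot',len(P),P.mean(0).round(),'zmax',np.percentile(P[:,2],[50,95]).round())
    r=cv2.minAreaRect(P[:,:2].astype(np.float32)); print(r)
    top=P[P[:,2]>65]; print('top-edge rect',cv2.minAreaRect(top[:,:2].astype(np.float32)))
    white=near&(Z<25)&(hsv[...,2]>170)&(hsv[...,1]<70); r=cv2.minAreaRect(W[white][:,:2].astype(np.float32)); print('card',white.sum(),r, cv2.boxPoints(r).round())
    ri=(Z>33)&(Z<46)&(X>700)&(X<900)&(abs(Y)<340)&(hsv[...,1]>90)
    r=cv2.minAreaRect(W[ri][:,:2].astype(np.float32)); print('riser',ri.sum(),r,cv2.boxPoints(r).round())
    # front edge fit
    ys=np.arange(-120,140,10);f=[(y,np.percentile(X[ri&(abs(Y-y)<5)],3)) for y in ys if (ri&(abs(Y-y)<5)).sum()>5]
    f=np.array(f);c=np.polyfit(f[:,0],f[:,1],1);print('front x=',c)
a=cv2.imread('pics/top0.png')[90:250,230:450]; b=cv2.imread('pics/scene0.png')[140:320,140:400]
a=cv2.resize(a,(780,int(160*780/220))); cv2.imwrite('pics/cropt.png',a)
E
```

```text
top foot 339 [587.  49.  73.] zmax [78. 83.]
((589.7517700195312, 48.74163055419922), (16.982017517089844, 149.75018310546875), 17.073745727539062)
top-edge rect ((589.7517700195312, 48.74163055419922), (16.982017517089844, 149.75018310546875), 17.073745727539062)
card 531 ((637.2570190429688, 62.94486999511719), (63.102088928222656, 135.6665496826172), 16.96415901184082) [[587. 119.]
 [627. -11.]
 [687.   7.]
 [648. 137.]]
riser 4271 ((791.8906860351562, 9.64239501953125), (103.83861541748047, 596.86474609375), 0.5035459995269775) [[ 737.  308.]
 [ 743. -289.]
 [ 846. -288.]
 [ 841.  309.]]
front x= [-6.59221232e-03  7.44538920e+02]
scene foot 808 [591.  51.  63.] zmax [66. 83.]
((587.0823974609375, 48.92985153198242), (20.2811222076416, 149.7505645751953), 16.57274627685547)
top-edge rect ((586.8463745117188, 49.72305679321289), (20.2811222076416, 148.09542846679688), 16.57274627685547)
card 680 ((633.7158813476562, 62.616668701171875), (70.86332702636719, 135.9969940185547), 16.959461212158203) [[580. 117.]
 [620. -13.]
 [687.   8.]
 [648. 138.]]
riser 5527 ((792.8782348632812, 9.7930908203125), (101.60809326171875, 595.189208984375), 0.1531616598367691) [[ 741.  307.]
 [ 743. -288.]
 [ 844. -288.]
 [ 843.  308.]]
front x= [-4.59769424e-04  7.48639201e+02]
```

View pics/cropt.png

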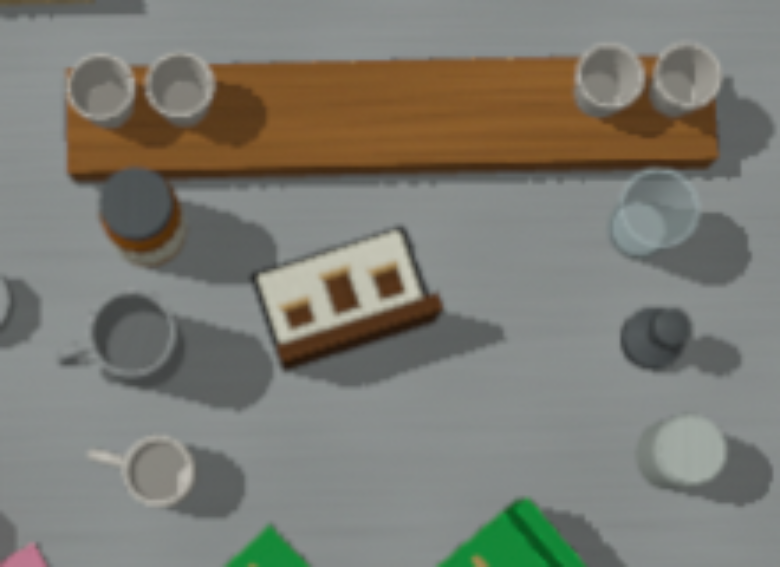

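Crop confirmed. The wood, black and white stand lies on its back at crop (345,290), with its foot toward the robot. It is yawed about 17°, and its panel points at the riser, whose front is at x≈743 with yaw ≈0. I'll move above it with the jaws open and the tool's y axis parallel to the heel.

```bash
python3 -m jog '[[[0,0,0],[0,0,0.063],1],[[0.038,-0.0365,0],[0,0,0],1],[[0.038,-0.0365,0],[0,0,0],1],[[0.038,-0.0365,0],[0,0,0],1],[[0.038,-0.0365,0],[0,0,0],1]]'; python3 -m jog '[[[0.038,-0.0365,0],[0,0,0],1],[[0.038,-0.0365,0],[0,0,0],1],[[0.038,-0.0365,0],[0,0,0],1],[[0.038,-0.0365,0],[0,0,0],1],[[0.038,-0.0365,0],[0,0,0],1]]'; python3 -m jog '[[[0.038,-0.0365,0],[0,0,0],1],[[0.038,-0.0365,0],[0,0,0],1],[[0.038,-0.0365,0],[0,0,0],1],[[0.038,-0.0365,0],[0,0,0],1],[[0.038,-0.0365,0],[0,0,0],1]]'
```

```text
t: 1.62
ee_pos: [341.6, -445.9, 244.9]
eef_rot: [3.106, 0.466, 0.001]
force: [-0.1, -0.1, 0.0]
opening: 1.0
t: 2.25
ee_pos: [469.6, -215.7, 245.0]
eef_rot: [3.106, 0.466, 0.001]
force: [1.3, -0.5, 1.0]
opening: 1.005
t: 2.88
ee_pos: [597.8, 14.4, 244.9]
eef_rot: [3.107, 0.465, 0.001]
force: [-0.3, 0.1, -0.4]
opening: 1.0
```

```bash
python3 -m jog '[[[0.038,-0.036,0],[0,0,0],1],[[0,0,0.035],[0,0,0],1],[[0,0,0.035],[0,0,0],1],[[0,0,0.035],[0,0,0],1],[[0,0,0.02],[0,0,0],1]]'; python3 - <<'E'
from h import *
look('scene','s1.png'); s=get_state(); print(s['ee_pos'],s['force'])
a=cv2.imread('pics/s1.png')[120:320,180:440]; cv2.imwrite('pics/s1c.png',cv2.resize(a,(780,600)))
E
```

```text
t: 3.5
ee_pos: [622.0, 58.4, 117.9]
eef_rot: [3.107, 0.466, -0.003]
force: [0.5, -0.9, -0.6]
opening: 1.007
[620.95490703  58.22255807 115.95349644] [-0.13176572 -0.64330569 -1.25305848]
```

View pics/s1c.png

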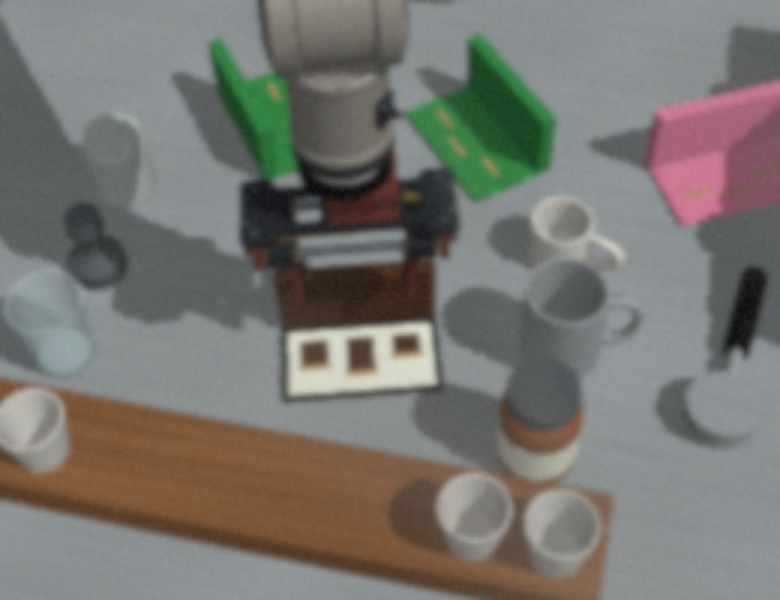

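The fingers straddle the foot evenly on the card side, at crop (298,280) and (412,275). Now I'll lower and tip.

```bash
python3 -m jog '[[[0,0,0.028],[0,0,0],1],[[0,0,0],[0,0,0],1],[[-0.012,0,0],[0,0,0],1],[[-0.012,0,0],[0,0,0],1],[[-0.012,0,0],[0,0,0],1]]'; python3 -m jog '[[[-0.013,0,0],[0,0,0],1],[[-0.015,0,0],[0,0,0],1],[[-0.018,0,0],[0,0,0],1],[[-0.018,0,0],[0,0,0],1],[[-0.012,0,0],[0,0,0],1]]'; python3 - <<'E'
from h import *
look('scene','s2.png'); s=get_state(); print(s['ee_pos'],s['force'])
a=cv2.imread('pics/s2.png')[120:320,180:440]; cv2.imwrite('pics/s2c.png',cv2.resize(a,(780,600)))
E
```

```text
t: 4.18
ee_pos: [587.9, 47.7, 92.7]
eef_rot: [3.107, 0.466, 0.003]
force: [0.7, 0.9, 0.8]
opening: 1.005
t: 4.8
ee_pos: [514.2, 25.2, 91.6]
eef_rot: [3.107, 0.466, -0.001]
force: [-0.2, 0.0, -0.7]
opening: 0.998
[512.91841816  24.67710558  91.39598655] [-2.35079965 -0.31662875 -0.81826307]
```

View pics/s2c.png

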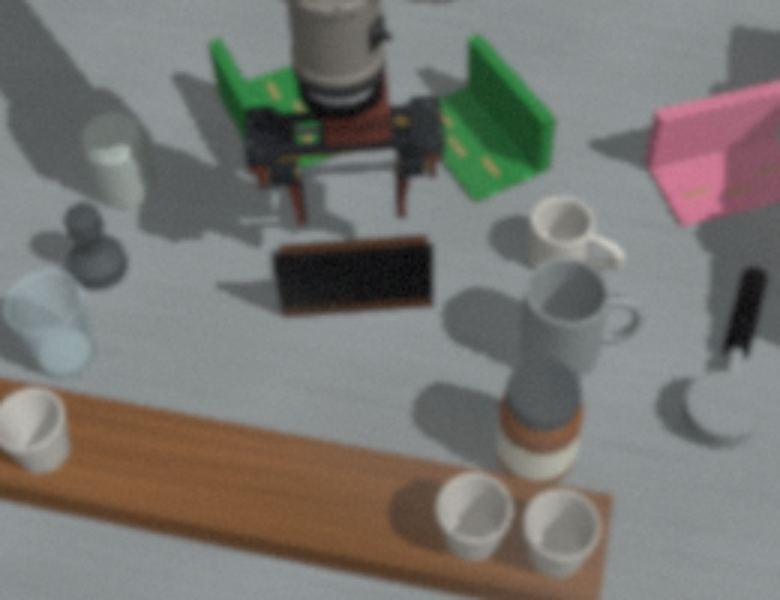

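It is upright now: black back at crop (355,275), a clear gap to the fingers, and the bystanders untouched. I'll back off behind the foot and measure its pose.

```bash
python3 -m jog '[[[-0.02,0,0],[0,0,0],1],[[-0.025,0,0],[0,0,0],1],[[0,0,0],[0,0,0],1],[[0,0,0],[0,0,0],1],[[0,0,0],[0,0,0],1]]'; cat > m.py <<'E'
from h import *
for n in ('top','scene'):
    im,d=look(n,n+'m.png'); W=world_map(n,d); Z=W[...,2]; X=W[...,0];Y=W[...,1]
    b=(cv2.cvtColor(im,cv2.COLOR_RGB2HSV))
    blob=(X>480)&(X<760)&(abs(Y-40)<125)
    dark=blob&(Z>78)&(Z<105)&(X>500); r=cv2.minAreaRect(W[dark][:,:2].astype(np.float32)) if dark.sum()>5 else None
    print(n,'panel top strip',dark.sum(),r)
    if r: print(cv2.boxPoints(r).round().tolist(), np.percentile(Z[dark],90))
    f=blob&(Z>9)&(Z<24)&(b[...,1]>60)
    if f.sum()>5: r=cv2.minAreaRect(W[f][:,:2].astype(np.float32)); print('foot',f.sum(),r,cv2.boxPoints(r).round().tolist())
    g=(b[...,0]>45)&(b[...,0]<75)&(b[...,1]>120)&(X>250)&(X<460)&(abs(Y)<250)&(Z>-5)
    for lo,hi in((-5,30),(30,120)):
        q=W[g&(Z>lo)&(Z<hi)]
        if len(q): i=q[:,0].argmax(); print('green z',lo,hi,'max x at',q[i].round())
s=get_state();print(s['t'],s['ee_pos'],s['force'])
E
python3 m.py
```

```text
t: 5.48
ee_pos: [473.8, 13.0, 91.8]
eef_rot: [-3.106, -0.467, -0.002]
force: [-0.2, -0.6, -0.8]
opening: 1.001
top panel top strip 140 ((578.7260131835938, 45.34933090209961), (7.453738689422607, 149.04574584960938), 17.03899574279785)
[[553.0, 116.0], [597.0, -27.0], [604.0, -25.0], [560.0, 118.0]] 97.3570429569165
foot 592 ((620.7315673828125, 39.09612274169922), (245.7537078857422, 245.69065856933594), 0.49934685230255127) [[497.0, 161.0], [499.0, -85.0], [745.0, -83.0], [743.0, 163.0]]
green z -5 30 max x at [415. 133.   5.]
green z 30 120 max x at [364. 190.  77.]
scene panel top strip 302 ((576.3055419921875, 44.90803527832031), (11.193699836730957, 148.5355987548828), 16.98787498474121)
[[549.0, 114.0], [593.0, -28.0], [603.0, -24.0], [560.0, 118.0]] 97.7986793627047
foot 225 ((543.2294311523438, 34.63996887207031), (80.79939270019531, 142.626708984375), 16.872108459472656) [[484.0, 91.0], [525.0, -45.0], [603.0, -22.0], [561.0, 115.0]]
green z -5 30 max x at [436. -92.  19.]
green z 30 120 max x at [435. -94.  32.]
5.575 [473.3438357   12.88323617  91.66819102] [ 0.08164417 -0.02842945  0.2504654 ]
```

Both cameras agree: the stand pivoted in place, with its heel at about (581,46) and yaw 17°. The foot's edge is about 22 mm ahead of the fingers and centred. I'll lower behind it, then push while turning by 17° (0.297 rad).

```bash
python3 -m jog '[[[0,0,0.022],[0,0,0],1],[[0,0,0.022],[0,0,0],1],[[0,0,0.018],[0,0,0],1],[[0,0,0.002],[0,0,0],1],[[0.01,0,0],[0,0,0],1]]'; python3 -m jog '[[[0.008,0,0],[0,0,0],1],[[0.008,0,0],[0,0,0],1],[[0.01,0,0],[0,0,0],1],[[0.014,0,0],[0,0,0.03],1],[[0.014,0,0],[0,0,0.03],1]]'
```

```text
t: 6.2
ee_pos: [482.3, 15.5, 27.9]
eef_rot: [3.107, 0.466, -0.001]
force: [0.9, -0.1, -0.4]
opening: 1.002
t: 6.82
ee_pos: [534.3, 31.1, 27.7]
eef_rot: [3.12, 0.37, -0.001]
force: [-1.4, 0.2, -0.9]
opening: 1.0
```

```bash
python3 -m jog '[[[0.014,0,0],[0,0,0.03],1],[[0.014,0,0],[0,0,0.03],1],[[0.014,0,0],[0,0,0.03],1],[[0.012,0,0],[0,0,0.03],1],[[0.01,0,0],[0,0,0.03],1]]'; python3 m.py; python3 -c "
import cv2;a=cv2.imread('pics/scenem.png')[120:320,180:440];cv2.imwrite('pics/s3c.png',cv2.resize(a,(780,600)))"
```

```text
t: 7.45
ee_pos: [597.6, 42.7, 27.6]
eef_rot: [-3.139, -0.135, -0.0]
force: [-3.1, 0.3, 0.9]
opening: 0.996
top panel top strip 52 ((621.6148681640625, 92.43655395507812), (122.25157928466797, 58.4366340637207), 2.220653772354126)
[[559.0, 119.0], [562.0, 61.0], [684.0, 66.0], [682.0, 124.0]] 104.00710943451676
foot 162 ((694.2235107421875, 39.111976623535156), (97.99600219726562, 247.4425506591797), 0.3160141408443451) [[645.0, 163.0], [646.0, -85.0], [744.0, -84.0], [743.0, 163.0]]
green z -5 30 max x at [415. 133.   9.]
green z 30 120 max x at [364. 190.  77.]
scene panel top strip 497 ((626.9302368164062, 46.304710388183594), (126.14720153808594, 161.25341796875), 4.659474849700928)
[[558.0, 122.0], [571.0, -39.0], [696.0, -29.0], [683.0, 132.0]] 102.95210720295617
foot 410 ((647.6943359375, 47.628936767578125), (84.9508056640625, 144.58180236816406), 5.502780437469482) [[598.0, 116.0], [612.0, -28.0], [697.0, -20.0], [683.0, 124.0]]
green z -5 30 max x at [438. -90.  27.]
green z 30 120 max x at [437. -92.  39.]
7.55 [598.49845669  42.74893907  27.91972252] [ 0.60005975 -0.37496373 -0.04638415]
```

View pics/s3c.png

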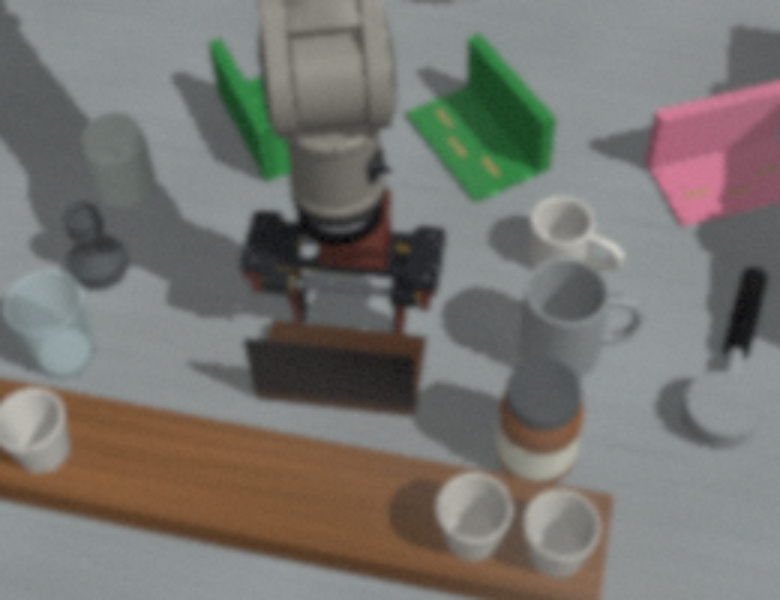

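The stand stays upright and moves with both fingers; its back is at crop (335,375), about 55 mm short of the riser. Next I'll finish the turn, then creep in.

```bash
python3 -m jog '[[[0.011,0,0],[0,0,0.03],1],[[0.011,0,0],[0,0,0.03],1],[[0.01,0,0],[0,0,0.024],1],[[0.007,0,0],[0,0,0],1],[[0.005,0,0],[0,0,0],1]]'; python3 -m jog '[[[0.003,0,0],[0,0,0],1],[[0.003,0,0],[0,0,0],1],[[0.002,0,0],[0,0,0],1],[[0.002,0,0],[0,0,0],1],[[0,0,0],[0,0,0],1]]'
```

```text
t: 8.18
ee_pos: [640.7, 44.3, 27.6]
eef_rot: [3.141, 0.006, -0.002]
force: [-4.8, 0.7, 2.6]
opening: 1.0
t: 8.8
ee_pos: [651.2, 44.4, 27.6]
eef_rot: [-3.142, -0.006, -0.001]
force: [-0.4, 0.0, -0.9]
opening: 1.0
```

```bash
python3 -m jog '[[[0.0015,0,0],[0,0,0],1],[[0.0015,0,0],[0,0,0],1],[[0.001,0,0],[0,0,0],1],[[0.001,0,0],[0,0,0],1],[[0,0,0],[0,0,0],1]]'; python3 m.py | tail -9;  python3 -c "
import cv2;a=cv2.imread('pics/scenem.png')[190:320,200:400];cv2.imwrite('pics/s4c.png',cv2.resize(a,(800,520),interpolation=cv2.INTER_CUBIC))"
```

```text
t: 9.43
ee_pos: [652.4, 44.5, 27.6]
eef_rot: [3.141, 0.006, -0.011]
force: [-11.7, 0.8, 11.1]
opening: 0.999
foot 95 ((722.8383178710938, 39.17882537841797), (39.854339599609375, 247.41275024414062), 0.135914146900177) [[703.0, 163.0], [703.0, -85.0], [743.0, -84.0], [742.0, 163.0]]
green z -5 30 max x at [415. 130.   3.]
green z 30 120 max x at [364. 190.  80.]
scene panel top strip 509 ((687.3726196289062, 45.205753326416016), (162.32037353515625, 112.5897216796875), 89.7496109008789)
[[631.0, -36.0], [743.0, -36.0], [744.0, 126.0], [631.0, 127.0]] 102.94534117207063
foot 491 ((678.8764038085938, 51.22982406616211), (155.4651336669922, 59.105567932128906), 75.8241958618164) [[631.0, -17.0], [688.0, -31.0], [727.0, 119.0], [669.0, 134.0]]
green z -5 30 max x at [413. 128.  12.]
green z 30 120 max x at [ 385. -133.   82.]
9.525 [652.43200976  44.51652258  27.60355178] [-12.33662948   1.32239171  10.83963568]
```

View pics/s4c.png

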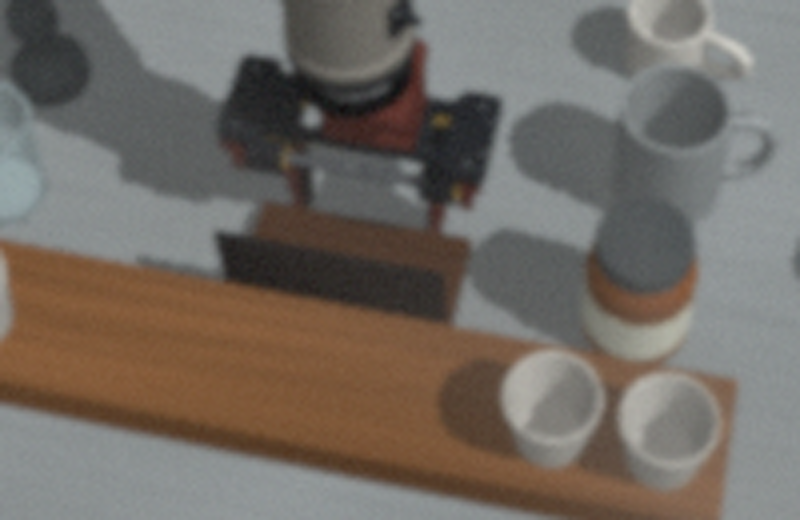

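The hold force rose to 12 N with the arm stalled, so the stand has reached the riser. One small press to seat it, then I'll retreat straight back.

```bash
python3 -m jog '[[[0.001,0,0],[0,0,0],1],[[0.001,0,0],[0,0,0],1],[[0,0,0],[0,0,0],1],[[0,0,0],[0,0,0],1],[[0,0,0],[0,0,0],1]]'; python3 -c "
from rig import *;s=get_state();print(s['force'],s['torque'])"; python3 -m jog '[[[-0.003,0,0],[0,0,0],1],[[-0.005,0,0],[0,0,0],1],[[-0.02,0,0],[0,0,0],1],[[-0.03,0,0],[0,0,0],1],[[-0.03,0,0],[0,0,0],1]]';python3 -m jog '[[[-0.03,0,-0.03],[0,0,0],1],[[-0.03,0,-0.04],[0,0,0],1],[[-0.03,0,-0.04],[0,0,0],1],[[-0.03,0,-0.03],[0,0,0],1],[[0,0,0],[0,0,0],1]]'; python3 m.py; python3 -c "
import cv2;a=cv2.imread('pics/topm.png')[90:250,230:450];cv2.imwrite('pics/t5.png',cv2.resize(a,(780,567),interpolation=cv2.INTER_CUBIC))"
```

```text
t: 10.15
ee_pos: [652.5, 44.6, 27.6]
eef_rot: [3.14, 0.006, -0.017]
force: [-19.0, 0.2, 15.8]
opening: 1.0
[-19.01363018   0.22613705  15.81974417] [-0.08683443  4.10161192 -0.08287843]
t: 10.78
ee_pos: [570.4, 44.3, 28.1]
eef_rot: [-3.141, -0.006, -0.005]
force: [-0.5, -0.0, 0.6]
opening: 0.995
t: 11.4
ee_pos: [450.7, 43.9, 170.1]
eef_rot: [-3.141, -0.006, -0.01]
force: [0.5, 0.2, 0.9]
opening: 0.999
top panel top strip 169 ((738.3482055664062, 44.76836395263672), (8.82131290435791, 148.74746704101562), 0.7477730512619019)
[[733.0, 119.0], [735.0, -30.0], [744.0, -30.0], [742.0, 119.0]] 97.3227934990172
foot 1015 ((702.256103515625, 39.38268280029297), (82.62559509277344, 247.03741455078125), 0.11159500479698181) [[661.0, 163.0], [661.0, -84.0], [744.0, -84.0], [743.0, 163.0]]
green z -5 30 max x at [415. 133.   4.]
green z 30 120 max x at [433. -92.  79.]
scene panel top strip 321 ((738.69775390625, 45.32160568237305), (8.420866012573242, 150.70191955566406), 0.4021376669406891)
[[734.0, 121.0], [735.0, -30.0], [743.0, -30.0], [742.0, 121.0]] 97.84377939039005
foot 444 ((678.5396118164062, 48.521644592285156), (150.03932189941406, 51.902767181396484), 79.26473999023438) [[639.0, -20.0], [690.0, -30.0], [718.0, 117.0], [667.0, 127.0]]
green z -5 30 max x at [435. -91.  23.]
green z 30 120 max x at [436. -88.  81.]
11.5 [451.11765144  43.77922653 168.12414713] [ 0.38304055 -1.01801332  0.66840267]
```

View pics/t5.png

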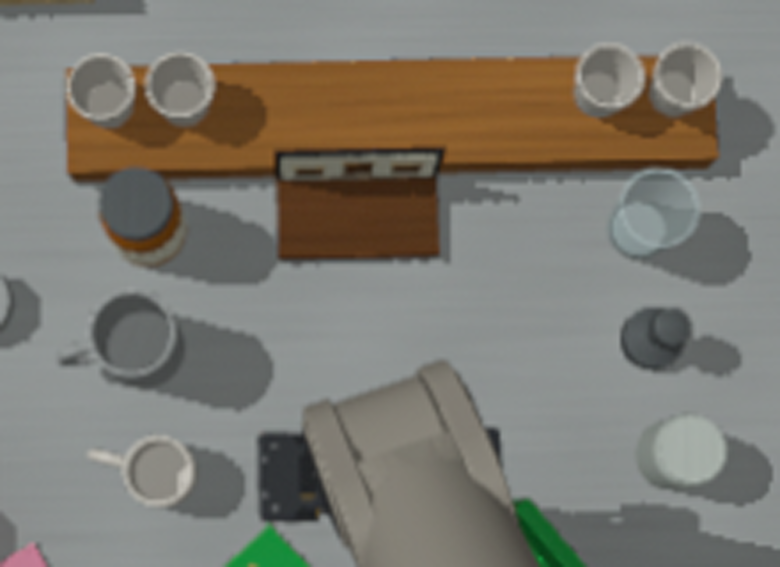

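The top view shows the stand upright and centred at crop (358,200), with its back on the riser's front edge and no gap. The bystanders are all at the same crop pixels as before. The panel's yaw is 0.4–0.7° against 0–0.5° for the riser, and the press moment about z was near zero, so both ends are bearing. Handing in.

```bash
python3 -c "
from rig import *;print(close_job())"
```

```text
the job is handed in; nothing more can be done
None
```

The card stand is upright again, with its back flush and square against the riser, and the job is handed in at about 11.5 s on the robot's clock.

**What I did:** I tipped the stand with both open fingers on the card side of its foot, and it pivoted on its heel without sliding. I then went behind the foot's free edge and pushed it about 160 mm along the counter while turning it by 17°. I seated it with a 19 N press and backed the arm clear.

**Last checks:**
- **Flush:** both cameras put the panel's back at x ≈ 742–744 mm. The riser's front is at about 743 mm, though one scene-camera fit gave 748 mm.
- **Square:** the panel's yaw read 0.4–0.7° and the riser's 0–0.5°, which agree within measurement noise. The moment about z during the final press was near zero, so both ends were bearing on the riser.
- **Surroundings:** by eye, the jars, cups and tools were where they started, with no contact seen. A spot measurement of one green look-alike was unchanged, and the gripper was clear of everything.
- **One disagreement:** my foot-outline fit from the scene camera was unreliable after the stand reached the riser, because it picked up neighbouring surfaces. I went by the panel fit and the picture instead.

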